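Work the lid stay of a tool box

ROBOT

A 6-joint arm with a two-finger parallel gripper is mounted at the origin on the work surface. World frame = base frame: x ahead of the robot, y to its left, z up, the work surface at z = 0. Lengths are in m, angles in rad, forces in N, time in s.
With the tool pointing down it reaches from about 0.375 to 0.975 m from the base axis. Payload 3.8 kg.
Tool frame: the origin (TCP) lies on the centre line of the jaws, within the pads' length; the fingertips stand 14 mm ahead of it and the grasp point (between the pads) lies 5 mm behind it; z points along the fingers, y is the line along which they close (so a half turn about z gives the same grasp; the last joint's range is limited). The gripper opens to 85 mm and grips with 20 to 120 N. Pads are 22 mm wide; open, the fingers measure 114 mm over their backs; the gripper's body (76 mm by 85 mm) begins 54 mm behind the grasp point. The pads swing forward as they close: fully open they stand 13 mm farther back than shut.
Start: joints at [1.248, 0.264, 1.604, -0, 1.274, -0.037], TCP at [0.19, 0.648, 0.245] pointing down, gripper open.
Joint ranges: [-2.63, 2.63], [-0.94, 2.18], [0.31, 2.57], [-1.31, 4.45], [0, 2.66], [-2.55, 2.55]. Speed limits (rad/s): [2.57, 2.57, 3.14, 3.14, 3.14, 3.14].

INTERFACE

Orientations are given as a rotation vector (axis times angle).
In Python, from workcell import bot, eyes, spot_in gives the robot as it stands.
- The arm moves only by the tool carry_out, never from a script. Its argument "series" is text: rows parted by semicolons, each of 4 numbers parted by spaces: the shift along the world's x, y, z in m, then the turn about the world's z in degrees. In form: tx ty tz roll; .... A call has 1 to 20 rows; each row shifts and turns the commanded pose from where the row before left it; what a row does not reach is not made up. A row lasts 1/8 s, in which the tool goes at most 62.5 mm and 10.7 degrees, less where a joint would pass 70% of its speed; a pose out of reach is approached as far as the arm can. A call is refused whole if a number of a shift passes 0.0625 or a number of a turn 10.7, either way. A call with a gripper value outside its range is refused whole. "jaw" is the gripper command: -1 is shut, 1 is fully open, values between are in proportion, set as the call begins (left out, the last holds). The fingers move at their own pace and stop on an object; "grip_force" is the grip in N (left out, the last holds). Time passes only in rows, so rows that do not move let the fingers close. It gives the time, the measured TCP pose, the force, the opening and the grip force at its end, in the units of the state.
- bot.read_state(): the state, without advancing time (a new reading comes with each control period).
- eyes.read_camera(name): name is "scene" or "side" or "wrist"; returns (picture, depth): 480x640x3 uint8, blue, green, red; 480x640 float32, m along the optical axis (not along the pixel's ray), 0 where there is no reading.
- eyes.get_calibration(name): a dict with "K" (3x3 intrinsics, pixels), "distortion" ([k1, k2, p1, p2, k3] as OpenCV has them; the pictures are not rectified), "position" and "rotation" of the camera in the world; the wrist camera has in their place "T_tool_cam" (4x4, takes a point from camera to tool coordinates, whose origin is the TCP and whose axes are the flange's). Camera axes: x right, y down, z forward; pixel columns grow to the right and rows downward; lengths in m; the calibration is good to about 2 mm. A picture is of the moment at which its call begins: read the wrist's pose just before it. get_calibration takes no time and is no camera call.
- bot.finish_job(): hands the job in; it is judged then, once.
Trained networks look in the newest picture that a camera, given by its name, has taken for a name from the list of things; names that differ only in an ending like _2 or _b are one class to them, and where a whole thing is asked for, a point or a joint stands for the part that bears it (a point fixed in the world has none). Each returns a list of dicts, best first, with "score" (0 to 1); they miss things now and then, are a little off and sometimes report something else, mostly with a low value. They report only what shows in the picture. A call takes as long as a camera call.
- spot_in(camera, target): "rect" ([centre column, centre row, width, height] in pixels, round what is visible of it).
The state is a dict: "time": time; "q": joint angles; "joint_vel": joint speeds; "joint_torque": joint torques, N m; "tool_pos": TCP position; "tcp_rot": TCP orientation; "wrist_force": force on the tool from outside, world axes, zero at the start; "torque": the same for the moment, N m; "width": opening from 0.0 (shut) to 1.0 (fully open); "grip_force": force on a finger pad.
Only numpy, scipy, OpenCV 4.12 (cv2) and the standard library are available. Lean on these libraries where they do the work, as an engineer would, in place of code of your own. Each camera call takes 0.05 s, during which the arm holds its last target. There are 200 camera calls.

TASK

The folding stay on the side of this tool box has just been refitted and needs working through once. Raise the lid by its bar handle until you feel the stay draw taut and its knee snap over, and let go so that the locked stay alone holds the lid up; then draw the knee's pin back towards the box's front (which lifts the lid slightly), fold the knee and lower the lid fully shut under control, and let go. Never strain the stay, never let the lid drop, and leave the other things on the bench where they are.

Things in the scene. Friction and masses are not known exactly. Their poses are not given: they have to be found in the camera images.
- toolbox: Sheet-steel tool box fixed to the bench, 190 mm deep (x), 260 wide (y), 100 high without lid. Origin: centre of its underside. +x points from its front (handle side, near the robot) to its rear hinge, +y left, z up; turned up to 0.22 rad. A folding stay of two flat links, each 72 mm between pivots, works in an upright plane outside its right (-y) wall.
- hinge (a point): Middle of the lid's hinge line: at x = +95, y = 0, z = 100 mm in the tool box's frame; the hinge line is parallel to the box's y axis.
- lid (a joint): Lid angle, rad: 0 shut, grows as the front edge rises. Lid 0.6 to 1 kg, 23 mm thick, free edge 190 mm from the hinge. The stay draws taut at 1.03 to 1.24 rad, differently each time (its foot bracket is set differently): find it by feel. Locked and let go, the lid rests about 0.03 rad lower. Unlocked and unsupported, it falls.
- handle (a point): Centre of the lid's bar handle: round bar 12 mm thick, 130 mm long along the box's y, 42 mm in front of the lid's edge (36 mm clear gap), joined to it by arms 55 mm either side. 232 mm from the hinge line and, shut, 12 mm above it (112 above the bench). Turns with the lid; held from above it can turn between the fingers. Axes: the lid's, x from handle to hinge, y along the bar.
- knee_pin (a point): Mid-length of the knee's pin: round steel pin 16 mm thick with a 20 mm end disc, sticking out 57 mm level from the stay's knee along the box's -y; this point is 55 mm outside the box's right wall, 22 mm from the disc. Folding, it moves on a circle of 72 mm radius about the foot pivot: from above it and hingeward (locked), over towards the box's front, down to about its height (shut).
- knee (a joint): Knee of the stay, rad: about 0 (within 0.1) folded, lid shut; 2.57 both links in one line; 2.92 locked at its stop, 0.35 past straight with the knee bent hingeward. A weak spring (0.02 N m) and its weight tip it over to lock once the stay is drawn taut, not before. Drawing the pin back through straight takes about 3 to 8 N and lifts the lid about 0.03 rad.
- foot (a joint): Give of the sprung foot mount of the stay, m: 0 unloaded, + when the stay is pulled taut, - when pressed; 30 N per mm along the locked stay's line. More than 1.8 mm (54 N in the stay, about 18 N at the handle beyond the lid's weight) is straining it.
- socket: Bystander: deep socket, steel, 26 mm wide, 36 mm high, upright beside the box under the stay. Origin: centre of its underside.
- wrench: Bystander: flat steel ring spanner, 166 mm long, 8 mm high, lying in front of the box. Origin: centre of its underside.
- tape: Bystander: grey roll, 70 mm wide, 24 mm high, left of the box. Origin: centre of its underside.
- squeeze_bottle: Bystander: white bottle, 60 mm wide, 170 mm high. Origin: centre of its underside.
- cup: Bystander: blue cup, 80 mm wide, 110 mm high. Origin: centre of its underside.
- drill: Bystander: cordless drill standing on its battery, 210 mm high, about 190 mm long. Origin: centre of its underside.
- tin: Bystander: low black tin, 72 mm wide, 50 mm high. Origin: centre of its underside.
- stay_top (a point): Pivot of the stay's upper link on the lid's right side: 100 mm from the hinge line and 10 mm above it when shut, turning with the lid. It is 72 mm from the knee pin's axis. The lower link joins the knee to the foot pivot, 72 mm away, on a bracket on the box's right wall at x = -25 to +5, z = 70 mm in the box's frame.

How it is judged:
By the outcome, as a careful person would: the job done as asked, in the order asked, and still so for the second after the job is handed in, with the robot touching nothing.
It also fails if it takes over 72 s, if anything falls off the work surface, if the arm or the gripper's body presses on something with over 40 N, if the wrist force passes 120 N, or if a joint passes its speed limit or range.

## Working session

There is one attempt and no reset: what is moved stays moved. The work goes in short steps, Python scripts to look and compute and a tool call to move; the robot and the scene stay as the last step left them, time stands still between calls to the robot, and variables do not carry over. Pictures are saved under pics/ and viewed, at most 10 in all, crops included, and the job is handed in when it is done.

Besides the shell and the picture viewer there is one more tool, called after "Call:" as name(argument=value, ...), one argument or row to a line, values as JSON. carry_out: Moves the arm, as the interface text tells. Its arguments: {"type":"object","properties":{"series":{"type":"string"},"jaw":{"type":"number"},"grip_force":{"type":"number"}},"required":["series"]}

```bash
mkdir -p pics; cat > h.py <<'E'
import numpy as np, cv2
from workcell import bot, eyes, spot_in
from scipy.spatial.transform import Rotation as R
def cam(name):
    st=bot.read_state(); c=eyes.get_calibration(name)
    if 'T_tool_cam' in c:
        T=np.eye(4);T[:3,:3]=R.from_rotvec(st['tcp_rot']).as_matrix();T[:3,3]=st['tool_pos']
        T=T@np.array(c['T_tool_cam'])
    else:
        r=np.array(c['rotation']); 
        if r.shape!=(3,3): r=R.from_rotvec(r.ravel()).as_matrix() if r.size==3 else R.from_quat(r).as_matrix()
        T=np.eye(4);T[:3,:3]=r;T[:3,3]=c['position']
    return np.array(c['K']),np.array(c['distortion']),T
def cloud(name,d,C=None):
    K,D,T=C or cam(name)
    v,u=np.mgrid[0:480,0:640]
    n=cv2.undistortPoints(np.stack([u.ravel(),v.ravel()],1).astype(np.float64)[:,None],K,D)[:,0]
    z=d.ravel()
    P=np.c_[n*z[:,None],z]@T[:3,:3].T+T[:3,3]
    P[z<=0]=np.nan
    return P.reshape(480,640,3)
def proj(name,pts,C=None):
    K,D,T=C or cam(name)
    Ti=np.linalg.inv(T)
    return cv2.projectPoints(np.array(pts,float),cv2.Rodrigues(Ti[:3,:3])[0],Ti[:3,3],K,D)[0][:,0]
E
python3 - <<'E'
from h import *
ims=[]
print(bot.read_state())
for n in ['scene','side']:
    p,d=eyes.read_camera(n); P=cloud(n,d); np.savez(f'{n}0.npz',p=p,P=P)
    cv2.imwrite(f'pics/{n}0.png',p)
    print(n,eyes.get_calibration(n)['position'])
    for t in ['toolbox','handle','knee_pin','socket','wrench','tape','squeeze_bottle','cup','drill','tin','lid']:
        for r in spot_in(n,t)[:1]:
            u,v,w,h=r['rect']; print(t,round(r['score'],2),np.round(r['rect']),np.round(P[int(v),int(u)],3))
E
```

```text
{'time': 0.0, 'q': array([ 1.24813747e+00,  2.64753407e-01,  1.60539125e+00,  3.60514221e-05,
        1.27369802e+00, -3.68543992e-02]), 'joint_vel': array([ 0.00067449, -0.00170728, -0.00082539,  0.000255  ,  0.00045822,
        0.00027631]), 'joint_torque': array([ 9.56740660e-04, -5.15123820e+01, -3.67306387e+01,  1.76112517e-04,
        1.30107970e-02,  1.22873551e-06]), 'tool_pos': array([0.19003912, 0.64695895, 0.24395251]), 'tcp_rot': array([-0.44736825, -3.10913389,  0.00346722]), 'wrist_force': array([ 0.35632283,  0.39033465, -0.7826414 ]), 'torque': array([ 0.02154841, -0.06248573,  0.00060793]), 'grip_force': 0.0, 'width': 0.9994573267264463}
scene [ 1.27618306 -0.16023306  1.14848437]
toolbox 0.61 [372. 252. 110.  98.] [0.627 0.106 0.119]
knee_pin 0.55 [306. 242.  25.  17.] [ 0.542 -0.065  0.104]
socket 0.41 [309. 281.   6.  13.] [ 0.627 -0.076  0.033]
wrench 0.66 [349. 210.   7.  18.] [0.467 0.082 0.116]
tape 0.86 [437. 260.  18.  23.] [ 0.621  0.319 -0.003]
squeeze_bottle 0.96 [500. 248.  34.  45.] [0.692 0.446 0.115]
cup 0.84 [466. 185.  28.  45.] [0.446 0.453 0.104]
drill 0.67 [142. 287. 106.  59.] [ 0.521 -0.549  0.002]
tin 0.7 [182. 240.  26.  27.] [ 0.417 -0.417  0.048]
lid 0.92 [372. 242. 108.  80.] [0.597 0.111 0.125]
side [-0.20833632 -0.72405355  0.7897552 ]
toolbox 0.77 [311. 237. 125. 104.] [0.516 0.026 0.121]
handle 0.72 [310. 219. 123.  68.] [0.574 0.088 0.12 ]
knee_pin 0.61 [345. 250.  27.  32.] [ 0.573 -0.034  0.086]
socket 0.71 [370. 272.  12.  16.] [ 0.609 -0.084  0.024]
wrench 0.65 [264. 287.  60.  27.] [0.41  0.08  0.008]
tape 0.73 [310. 219. 125.  72.] [0.576 0.086 0.12 ]
squeeze_bottle 0.86 [246. 176.  23.  56.] [0.661 0.444 0.092]
cup 0.85 [167. 212.  32.  46.] [0.386 0.449 0.078]
drill 0.87 [545. 324. 139. 119.] [ 0.748 -0.469  0.003]
tin 0.74 [441. 398.  41.  50.] [ 0.379 -0.434  0.05 ]
lid 0.76 [309. 219. 124.  71.] [0.577 0.09  0.121]
```

```bash
python3 - <<'E'
from h import *
ims=[]
for n in ['scene','side']:
    z=np.load(n+'0.npz'); P=z['P']; p=z['p']
    m=(abs(P[...,2]-0.122)<.007)&(P[...,0]>.38)&(P[...,0]<.85)&(P[...,1]>-.06)&(P[...,1]<.3)
    m=cv2.morphologyEx(m.astype(np.uint8),cv2.MORPH_OPEN,np.ones((7,7)))>0
    q=P[m]; r=cv2.minAreaRect((q[:,:2]*1000).astype(np.float32)); print(n,m.sum(),r,np.median(q[:,2]))
    print(np.round(cv2.boxPoints(r)))
    c=cv2.resize(p[180:330,240:440] if n=='scene' else p[170:320,230:430],(800,600),interpolation=cv2.INTER_CUBIC); cv2.imwrite(f'pics/{n}_c.png',c)
E
```

```text
scene 5348 ((597.3988037109375, 114.67784118652344), (199.09559631347656, 263.0873718261719), 0.09326936304569244) 0.12262793740352484
[[498. 246.]
 [498. -17.]
 [697. -17.]
 [697. 246.]]
side 4004 ((599.59619140625, 110.69204711914062), (204.4442138671875, 263.6105651855469), 0.27586987614631653) 0.12121829880421292
[[497. 242.]
 [498. -22.]
 [702. -21.]
 [701. 243.]]
```

View pics/scene_c.png

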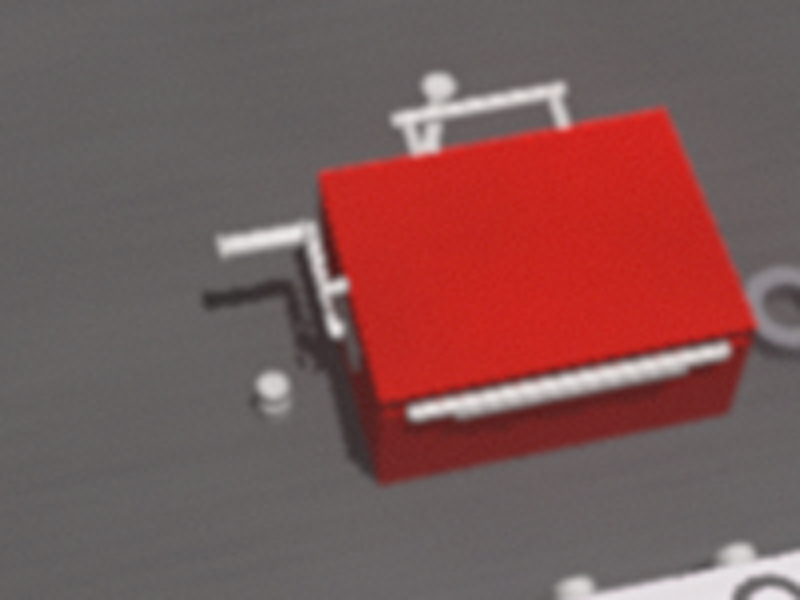

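View pics/side_c.png

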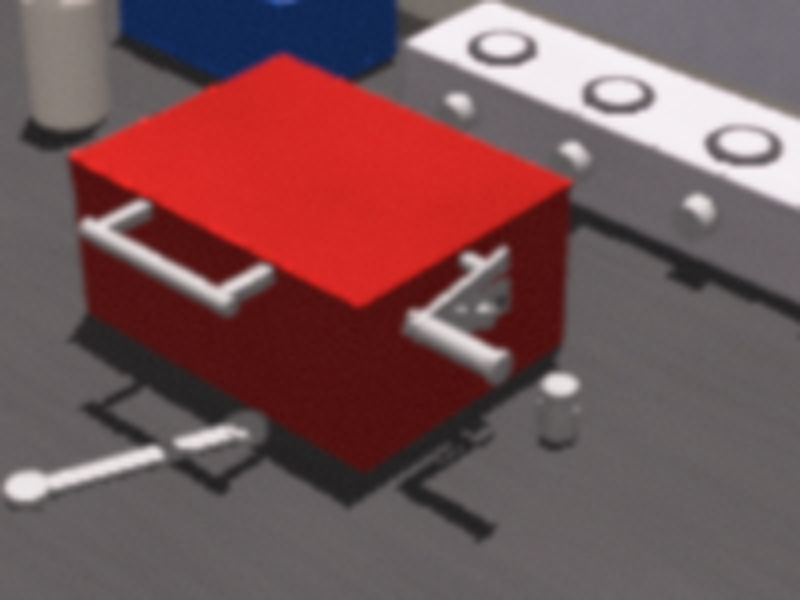

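The views show the closed lid (corners at scene crop 320,172 / 668,108 / 755,328 / 380,405; side crop 72,158 / 283,53 / 572,183 / 360,306), the handle, and the stay pin at scene crop 222–305,240 / side 418–500,345. The wrench lies under the handle, and the socket is near the stay. I'll fit the box pose from these.

```bash
cat > fit.py <<'E'
from h import *
from scipy.optimize import least_squares
S={'scene':[(320,172),(668,108),(755,328),(380,405),(398,120),(565,89),(222,246)],
   'side':[(360,306),(72,158),(283,53),(572,183),(230,300),(88,227),(498,368)]}
off={'scene':(240,180),'side':(230,170)}
L=np.array([[-95,-130,123],[-95,130,123],[95,130,123],[95,-130,123],[-137,-65,112],[-137,65,112]])/1000
C={n:cam(n) for n in S}
px={n:np.array(S[n])/4+off[n]-.375 for n in S}
def W(p,q): return np.asarray(q)@R.from_euler('z',p[2]).as_matrix().T+[p[0],p[1],p[3] if len(p)>3 else 0]
f=lambda p:np.concatenate([(proj(n,W(p,L),C[n])-px[n][:6]).ravel() for n in S])
s=least_squares(f,[.6,.11,0,0],loss='soft_l1')
print(s.x,np.round(f(s.x).reshape(2,6,2),1))
# pin tip triangulation
g=lambda X:np.concatenate([proj(n,[X],C[n])[0]-px[n][6] for n in S])
t=least_squares(g,[.54,-.08,.09]);print('pin end',t.x,g(t.x))
b=(t.x-[s.x[0],s.x[1],0])@R.from_euler('z',s.x[2]).as_matrix(); print('in box',b)
print('handle',W(s.x,[[-.137,0,.112]]),'hinge',W(s.x,[[.095,0,.1]]))
E
python3 fit.py; python3 - <<'E'
import sys; sys.path.insert(0,'.')
from h import *
z=np.load('side0.npz');P=z['P']
print('pin pts',np.nanmedian(P[255:262,345:352].reshape(-1,3),0))
E
```

```text
[ 0.59973042  0.11378419 -0.00357137 -0.00091587] [[[-0.6  1. ]
  [-0.2  1.3]
  [ 0.6  0. ]
  [-0.6 -0.9]
  [-1.4  1.3]
  [-0.4  1.5]]

 [[-0.4 -0.7]
  [-0.5 -1.8]
  [-0.  -0.1]
  [-0.4 -0.6]
  [-0.4  1.5]
  [-0.7 -0.2]]]
pin end [ 0.53473317 -0.09403154  0.09934896] [-0.6723482   0.61321779 -0.65381826 -0.3192519 ]
in box [-0.06425465 -0.20804653  0.09934896]
handle [[0.46273129 0.11427346 0.11108413]] hinge [[0.69472981 0.11344491 0.09908413]]
pin pts [ 0.53202482 -0.0790486   0.10253158]
```

Call:
carry_out(
  series="0.027 -0.053 0.005 -9; 0.027 -0.053 0 -9; 0.027 -0.053 0 -9; 0.027 -0.053 0 -9; 0.027 -0.053 0 -9; 0.027 -0.053 0 -9; 0.027 -0.053 0 -9; 0.027 -0.053 0 -9; 0.027 -0.053 0 -2; 0.027 -0.053 0 0; 0 0 0 0; 0 0 0 0",
  jaw=-0.2,
  grip_force=25,
)

```text
time: 2.7
tool_pos: [0.4601, 0.1176, 0.2503]
tcp_rot: [-2.23, -2.212, -0.0]
wrist_force: [0.5, 0.7, 0.1]
width: 0.395
grip_force: 0.0
```

```bash
python3 - <<'E'
from h import *
st=bot.read_state(); print(st['time'],st['tool_pos'],R.from_rotvec(st['tcp_rot']).as_matrix().round(3),st['wrist_force'],st['width'],st['q'].round(2))
C=cam('wrist'); p,d=eyes.read_camera('wrist'); P=cloud('wrist',d,C); cv2.imwrite('pics/w1.png',p); np.savez('w1.npz',p=p,P=P)
for t in ['handle','knee_pin','lid']: print(t,[(round(r['score'],2),np.round(r['rect'])) for r in spot_in('wrist',t)[:2]])
print(C[2].round(3))
E
```

```text
2.7 [0.46013302 0.11763652 0.25027714] [[ 0.008  1.    -0.   ]
 [ 1.    -0.008  0.001]
 [ 0.001 -0.    -1.   ]] [0.5364142  0.69704412 0.13177113] 0.39511549624980674 [ 0.2  -0.13  2.01  0.    1.26  0.21]
handle [(0.57, array([478., 204., 318., 355.]))]
knee_pin []
lid [(0.61, array([479., 207., 318., 350.]))]
[[ 1.    -0.008 -0.002  0.459]
 [-0.008 -0.946 -0.324  0.201]
 [ 0.     0.324 -0.946  0.379]
 [ 0.     0.     0.     1.   ]]
```

View pics/w1.png

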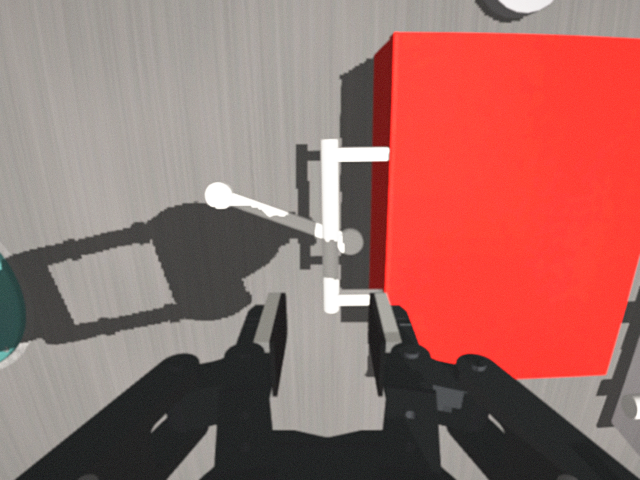

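Wrist view: the bar runs from (330,140) to (332,313), the lid's front edge is at column ≈390, and the spanner is below the bar. The fingers stand either side of the bar.

```bash
python3 - <<'E'
from h import *
z=np.load('w1.npz');P=z['P'];p=z['p'].astype(int)
m=(p.min(2)>200)&(abs(P[...,2]-.115)<.012)
v,u=np.nonzero(m&(np.arange(640)[None]<338)&(np.arange(640)[None]>322))
for a in (145,180,220,260,300): 
    s=v==a; print(a,u[s].min(),u[s].max(),np.nanmedian(P[a,u[s]],0).round(4))
C=cam('wrist')
pr=lambda u,v,zz:(lambda r:(C[2][:3,3]+r*(zz-C[2][2,3])/r[2]))(C[2][:3,:3]@np.r_[cv2.undistortPoints(np.array([[[u,v]]],float),C[0],C[1])[0,0],1])
for q in [(330.5,139.5),(331.5,313)]: print('bar end',pr(*q,.117))
for q in [(395,34),(388,250)]: print('lid edge',pr(*q,.122))
E
```

```text
145 323 337 [0.4606 0.1731 0.1171]
180 323 337 [0.4605 0.1495 0.1175]
220 323 337 [0.4603 0.1206 0.1166]Traceback (most recent call last):
  File "<stdin>", line 6, in <module>
    return umr_minimum(a, axis, None, out, keepdims, initial, where)
ValueError: zero-size array to reduction operation minimum which has no identity
```

Call:
carry_out(
  series="0.001 -0.003 -0.03 0; 0 0 -0.035 0; 0 0 -0.035 0; 0 0 -0.03 0; 0 0 -0.014 0; 0 0 0 0; 0 0 0 0",
)

```text
time: 3.78
tool_pos: [0.4624, 0.1151, 0.1076]
tcp_rot: [2.227, 2.214, 0.003]
wrist_force: [0.3, 0.3, -0.1]
width: 0.4
grip_force: 0.0
```

Call:
carry_out(
  series="0 0 0 0; 0 0 0 0; 0 0 0 0; 0 0 0 0",
  jaw=-1,
  grip_force=30,
)

```text
time: 4.28
tool_pos: [0.462, 0.1148, 0.1077]
tcp_rot: [2.228, 2.214, 0.002]
wrist_force: [-2.6, 1.1, 5.4]
width: 0.128
grip_force: 29.4
```

```bash
python3 - <<'E'
import numpy as np
f=lambda t:np.array([-.2323*np.cos(t+.0517),.2323*np.sin(t+.0517)])
def rows(ts): 
    c=np.round([f(t)-f(0) for t in ts],4); print('; '.join('%.4f 0 %.4f 0'%tuple(x) for x in np.diff(c,axis=0)))
rows([0,.03,.08,.15,.22]); rows([.22,.29,.36,.43,.5,.57,.64,.71,.78,.85,.92,.96,.98]); rows(np.arange(.98,1.28,.01))
E
```

```text
0.0005 0 0.0070 0; 0.0012 0 0.0115 0; 0.0027 0 0.0160 0; 0.0038 0 0.0158 0
0.0049 0 0.0155 0; 0.0060 0 0.0152 0; 0.0070 0 0.0146 0; 0.0081 0 0.0142 0; 0.0090 0 0.0135 0; 0.0099 0 0.0129 0; 0.0108 0 0.0121 0; 0.0116 0 0.0114 0; 0.0124 0 0.0105 0; 0.0131 0 0.0096 0; 0.0078 0 0.0051 0; 0.0039 0 0.0024 0
0.0020 0 0.0012 0; 0.0020 0 0.0012 0; 0.0021 0 0.0011 0; 0.0020 0 0.0012 0; 0.0020 0 0.0011 0; 0.0021 0 0.0010 0; 0.0021 0 0.0011 0; 0.0020 0 0.0010 0; 0.0021 0 0.0011 0; 0.0021 0 0.0010 0; 0.0021 0 0.0009 0; 0.0022 0 0.0010 0; 0.0021 0 0.0009 0; 0.0021 0 0.0009 0; 0.0022 0 0.0009 0; 0.0021 0 0.0009 0; 0.0022 0 0.0009 0; 0.0022 0 0.0008 0; 0.0021 0 0.0008 0; 0.0022 0 0.0008 0; 0.0022 0 0.0007 0; 0.0022 0 0.0008 0; 0.0022 0 0.0007 0; 0.0022 0 0.0007 0; 0.0023 0 0.0007 0; 0.0022 0 0.0006 0; 0.0022 0 0.0006 0; 0.0023 0 0.0006 0; 0.0022 0 0.0006 0; 0.0023 0 0.0006 0
```

Call:
carry_out(
  series="0.0005 0 0.0070 0; 0.0012 0 0.0115 0; 0.0027 0 0.0160 0; 0.0038 0 0.0158 0; 0 0 0 0",
)

```text
time: 4.9
tool_pos: [0.4698, 0.1149, 0.1581]
tcp_rot: [2.229, 2.214, 0.001]
wrist_force: [-0.4, 2.8, -3.8]
width: 0.125
grip_force: 29.5
```

Call:
carry_out(
  series="0.0049 0 0.0155 0; 0.0060 0 0.0152 0; 0.0070 0 0.0146 0; 0.0081 0 0.0142 0; 0.0090 0 0.0135 0; 0.0099 0 0.0129 0; 0.0108 0 0.0121 0; 0.0116 0 0.0114 0; 0.0124 0 0.0105 0; 0.0131 0 0.0096 0; 0.0078 0 0.0051 0; 0.0039 0 0.0024 0; 0 0 0 0; 0 0 0 0",
)

```text
time: 6.65
tool_pos: [0.573, 0.1153, 0.298]
tcp_rot: [-2.227, -2.214, -0.001]
wrist_force: [-9.2, 3.8, 13.3]
width: 0.128
grip_force: 31.0
```

```bash
python3 - <<'E'
from h import *
st=bot.read_state(); print(st['tool_pos'],st['wrist_force'])
p,d=eyes.read_camera('side'); P=cloud('side',d); np.savez('side1.npz',p=p,P=P)
print([(round(r['score'],2),np.round(r['rect'])) for r in spot_in('side','knee_pin')[:2]])
cv2.imwrite('pics/side1.png',cv2.resize(p[110:320,230:510],(800,600)))
E
```

```text
[0.57300405 0.11533282 0.29796179] [-9.21807407  3.76041534 13.3492328 ]
[(0.83, array([362., 225.,  28.,  36.]))]
```

View pics/side1.png

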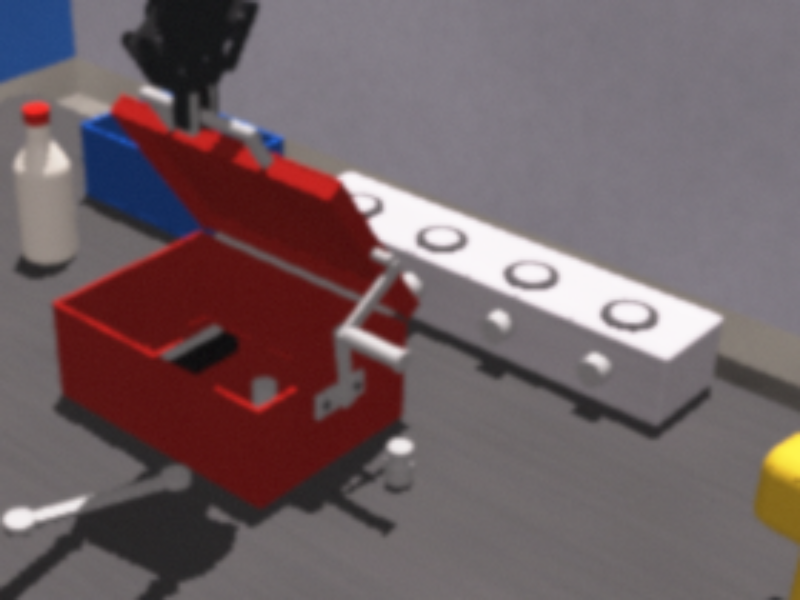

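The side view shows the lid about 55° up, the knee still bent frontward at crop (345,335), and the foot bracket at (345,390). The wrist force is radial (the arc is slightly tight), so I'll ease outwards.

Call:
carry_out(
  series="-0.0008 0 0.0013 0; 0 0 0 0; 0 0 0 0",
)

```text
time: 7.12
tool_pos: [0.5725, 0.1153, 0.2977]
tcp_rot: [-2.227, -2.214, -0.001]
wrist_force: [-6.3, 4.1, 6.1]
width: 0.125
grip_force: 30.4
```

Call:
carry_out(
  series="0.0014 0 0.0022 0; 0.0020 0 0.0012 0; 0.0021 0 0.0011 0; 0 0 0 0",
)

```text
time: 7.62
tool_pos: [0.578, 0.1153, 0.301]
tcp_rot: [-2.227, -2.213, 0.0]
wrist_force: [-4.3, 5.1, 3.8]
width: 0.126
grip_force: 30.1
```

```bash
python3 - <<'E'
from h import *
from scipy.optimize import brentq
C=cam('side')
K,D,T=C
def ray(u,v,yw):
    r=T[:3,:3]@np.r_[cv2.undistortPoints(np.array([[[u,v]]],float),K,D)[0,0],1]
    return T[:3,3]+r*(yw-T[1,3])/r[1]
s=280/800
for n,(u,v) in {'foot':(345,388),'knee':(346,335),'tip':(403,360),'top':(392,262)}.items():
  for y in (-.03,-.038,-.093): print(n,y,ray(230+u*s-.3,110+v*s-.3,y).round(4))
hx=.694
for xf in np.arange(-25,6,5):
    f=lambda t:np.hypot(95-100.5*np.cos(t+.0997)-xf,100+100.5*np.sin(t+.0997)-70)-144
    print(xf,brentq(f,.9,1.4))
E
```

```text
foot -0.03 [ 0.5975 -0.03    0.0828]
foot -0.038 [ 0.5882 -0.038   0.091 ]
foot -0.093 [ 0.5243 -0.093   0.147 ]
knee -0.03 [ 0.5974 -0.03    0.1356]
knee -0.038 [ 0.5881 -0.038   0.1432]
knee -0.093 [ 0.5243 -0.093   0.195 ]
tip -0.03 [ 0.6751 -0.03    0.0746]
tip -0.038 [ 0.6649 -0.038   0.0829]
tip -0.093 [ 0.5949 -0.093   0.1395]
top -0.03 [ 0.6543 -0.03    0.1815]
top -0.038 [ 0.6444 -0.038   0.1885]
top -0.093 [ 0.576  -0.093   0.2367]
-25 1.03739629868547
-20 1.0693259858444897
-15 1.1014970022711028
-10 1.134025823827245
-5 1.1670468813042185
0 1.2007189620603622
5 1.2352340113385238
```

Call:
carry_out(
  series="0.0020 0 0.0012 0; 0.0020 0 0.0012 0; 0 0 0 0",
)

```text
time: 8.0
tool_pos: [0.5821, 0.1153, 0.3035]
tcp_rot: [-2.227, -2.213, -0.0]
wrist_force: [-3.7, 4.6, 4.1]
width: 0.124
grip_force: 30.0
```

Call:
carry_out(
  series="0.0020 0 0.0012 0; 0.0020 0 0.0012 0; 0 0 0 0",
)

```text
time: 8.38
tool_pos: [0.5863, 0.1153, 0.3059]
tcp_rot: [-2.227, -2.213, -0.001]
wrist_force: [-4.2, 4.2, 3.8]
width: 0.129
grip_force: 29.8
```

Call:
carry_out(
  series="0.0021 0 0.0011 0; 0.0020 0 0.0011 0; 0 0 0 0",
)

```text
time: 8.75
tool_pos: [0.5904, 0.1154, 0.3081]
tcp_rot: [-2.227, -2.214, -0.001]
wrist_force: [-4.0, 4.8, 2.2]
width: 0.127
grip_force: 29.7
```

Call:
carry_out(
  series="0.0021 0 0.0011 0; 0.0020 0 0.0010 0; 0 0 0 0",
)

```text
time: 9.12
tool_pos: [0.5945, 0.1153, 0.3103]
tcp_rot: [-2.227, -2.214, -0.001]
wrist_force: [-3.4, 5.2, 3.3]
width: 0.126
grip_force: 29.6
```

Call:
carry_out(
  series="0.0021 0 0.0010 0; 0 0 0 0",
)

```text
time: 9.38
tool_pos: [0.5967, 0.1154, 0.3113]
tcp_rot: [-2.227, -2.214, -0.001]
wrist_force: [-2.9, 4.2, 3.3]
width: 0.129
grip_force: 29.6
```

```bash
python3 - <<'E'
from h import *
st=bot.read_state(); print(st['tool_pos'],st['wrist_force'])
p,d=eyes.read_camera('side'); P=cloud('side',d); np.savez('side2.npz',p=p,P=P)
print([(round(r['score'],2),np.round(r['rect'])) for r in spot_in('side','knee_pin')[:2]])
cv2.imwrite('pics/side2.png',cv2.resize(p[155:275,310:410],(600,720))[:600])
E
```

```text
[0.59668743 0.11537291 0.31127694] [-2.93689156  4.17672101  3.28577052]
[(0.72, array([364., 219.,  30.,  37.]))]
```

View pics/side2.png

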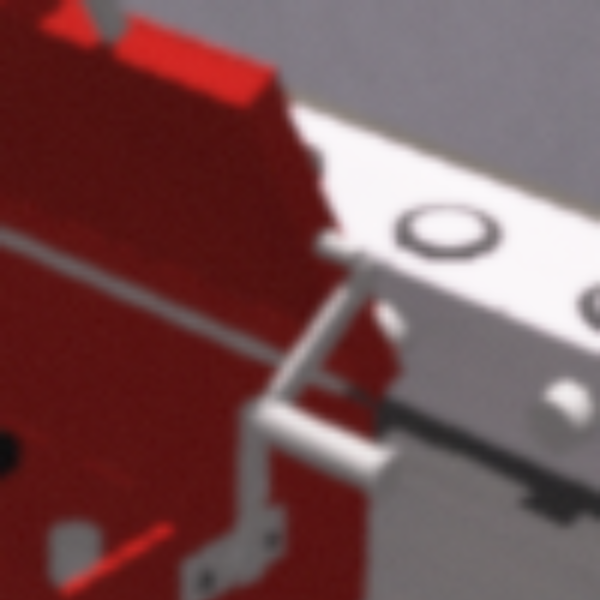

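The knee is at (262,412) in this crop, still bent clearly frontward, so the stay isn't taut yet. I'll continue.

Call:
carry_out(
  series="0.0021 0 0.0010 0; 0.0021 0 0.0010 0; 0 0 0 0",
)

```text
time: 9.85
tool_pos: [0.601, 0.1154, 0.3134]
tcp_rot: [-2.228, -2.214, -0.001]
wrist_force: [-3.3, 5.1, 3.7]
width: 0.125
grip_force: 29.6
```

Call:
carry_out(
  series="0.0021 0 0.0009 0; 0.0021 0 0.0009 0; 0 0 0 0",
)

```text
time: 10.22
tool_pos: [0.6051, 0.1154, 0.3151]
tcp_rot: [-2.227, -2.214, -0.001]
wrist_force: [-2.9, 4.4, 3.4]
width: 0.128
grip_force: 29.6
```

Call:
carry_out(
  series="0.0021 0 0.0009 0; 0 0 0 0",
)

```text
time: 10.48
tool_pos: [0.6073, 0.1154, 0.3162]
tcp_rot: [-2.228, -2.214, -0.002]
wrist_force: [-3.1, 4.4, 4.4]
width: 0.123
grip_force: 29.5
```

```bash
python3 - <<'E'
from h import *
C=cam('side');z1=np.load('side0.npz')['p'];p,d=eyes.read_camera('side'); cv2.imwrite('pics/side3.png',cv2.resize(p[155:275,310:410],(600,720))[:600])
E
```

```text
(no output)
```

View pics/side3.png

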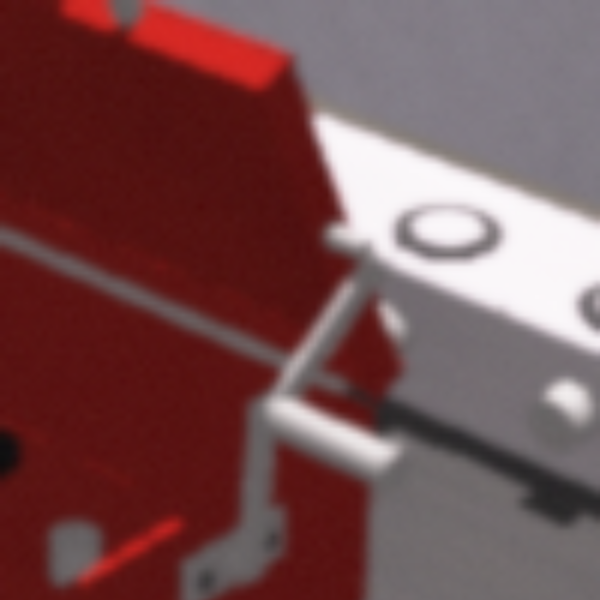

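The knee is still bent frontward, now at (272,405). I'll carry on in fine steps.

Call:
carry_out(
  series="0.0022 0 0.0009 0; 0.0021 0 0.0009 0; 0 0 0 0",
)

```text
time: 10.9
tool_pos: [0.6117, 0.1154, 0.318]
tcp_rot: [-2.228, -2.214, -0.002]
wrist_force: [-3.4, 4.5, 3.1]
width: 0.128
grip_force: 29.4
```

Call:
carry_out(
  series="0.0022 0 0.0008 0; 0 0 0 0",
)

```text
time: 11.15
tool_pos: [0.6139, 0.1154, 0.3188]
tcp_rot: [-2.228, -2.214, -0.002]
wrist_force: [-3.2, 4.8, 2.6]
width: 0.125
grip_force: 29.4
```

Call:
carry_out(
  series="0.0022 0 0.0008 0; 0 0 0 0",
)

```text
time: 11.4
tool_pos: [0.616, 0.1155, 0.3196]
tcp_rot: [-2.228, -2.214, -0.002]
wrist_force: [-2.7, 4.2, 3.9]
width: 0.121
grip_force: 29.4
```

Call:
carry_out(
  series="0.0021 0 0.0008 0; 0 0 0 0",
)

```text
time: 11.65
tool_pos: [0.6183, 0.1154, 0.3202]
tcp_rot: [-2.228, -2.214, -0.002]
wrist_force: [-1.5, 4.2, 2.3]
width: 0.125
grip_force: 30.4
```

Call:
carry_out(
  series="0.0022 0 0.0008 0; 0 0 0 0",
)

```text
time: 11.9
tool_pos: [0.6204, 0.1154, 0.321]
tcp_rot: [-2.228, -2.214, -0.002]
wrist_force: [-1.9, 5.6, 2.2]
width: 0.124
grip_force: 30.4
```

Call:
carry_out(
  series="0.0022 0 0.0007 0; 0 0 0 0",
)

```text
time: 12.15
tool_pos: [0.6226, 0.1154, 0.3217]
tcp_rot: [-2.227, -2.214, -0.002]
wrist_force: [-2.1, 3.8, 2.8]
width: 0.126
grip_force: 30.4
```

```bash
python3 - <<'E'
from h import *
p,d=eyes.read_camera('side'); cv2.imwrite('pics/side4.png',cv2.resize(p[155:275,310:410],(600,720))[:600])
E
```

```text
(no output)
```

View pics/side4.png

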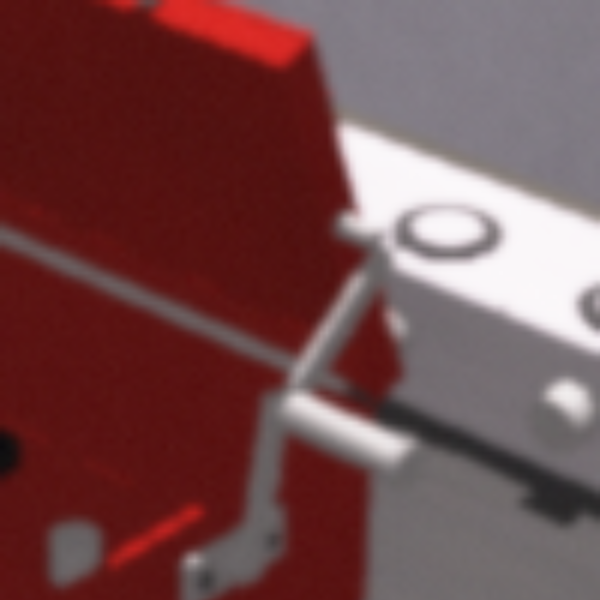

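The knee is at (288,395), straightening but still bent frontward. More fine steps.

Call:
carry_out(
  series="0.0022 0 0.0007 0; 0 0 0 0",
)

```text
time: 12.45
tool_pos: [0.625, 0.1154, 0.3226]
tcp_rot: [-2.228, -2.214, -0.002]
wrist_force: [-2.0, 4.6, 3.8]
width: 0.126
grip_force: 30.4
```

Call:
carry_out(
  series="0.0022 0 0.0007 0; 0 0 0 0",
)

```text
time: 12.7
tool_pos: [0.6271, 0.1154, 0.3232]
tcp_rot: [-2.228, -2.214, -0.002]
wrist_force: [-2.9, 4.8, 3.2]
width: 0.127
grip_force: 30.4
```

Call:
carry_out(
  series="0.0011 0 0.0003 0; 0 0 0 0",
)

```text
time: 12.95
tool_pos: [0.6281, 0.1154, 0.3235]
tcp_rot: [-2.228, -2.214, -0.002]
wrist_force: [-2.1, 5.1, 3.9]
width: 0.123
grip_force: 30.4
```

Call:
carry_out(
  series="0.0011 0 0.0003 0; 0 0 0 0",
)

```text
time: 13.2
tool_pos: [0.6294, 0.1153, 0.3237]
tcp_rot: [-2.228, -2.214, -0.002]
wrist_force: [-2.0, 5.4, 2.6]
width: 0.124
grip_force: 30.7
```

```bash
cat > spk.py <<'E'
from h import *
import sys
st=bot.read_state(); print(st['time'],st['tool_pos'],st['wrist_force'])
p,d=eyes.read_camera('side'); np.savez(sys.argv[1]+'.npz',p=p,d=d)
print([(round(r['score'],2),np.round(r['rect'],1)) for r in spot_in('side','knee_pin')[:2]])
cv2.imwrite(f'pics/{sys.argv[1]}.png',cv2.resize(p[155:275,310:410],(600,720))[:600])
E
python3 spk.py s5
```

```text
13.2 [0.62937743 0.11531391 0.32369831] [-1.95839106  5.4320241   2.61272976]
[(0.5, array([368.9, 215.9,  25.2,  34.9])), (0.22, array([168.7, 214.4,  33.3,  43.5]))]
```

Call:
carry_out(
  series="0.0011 0 0.0003 0; 0 0 0 0",
)

```text
time: 13.55
tool_pos: [0.6306, 0.1154, 0.324]
tcp_rot: [-2.228, -2.215, -0.003]
wrist_force: [-1.7, 5.7, 2.8]
width: 0.124
grip_force: 30.7
```

Call:
carry_out(
  series="0.0011 0 0.0003 0; 0 0 0 0",
)

```text
time: 13.8
tool_pos: [0.6316, 0.1153, 0.3244]
tcp_rot: [-2.228, -2.215, -0.003]
wrist_force: [-1.7, 4.6, 3.1]
width: 0.127
grip_force: 30.7
```

Call:
carry_out(
  series="0.0011 0 0.0003 0; 0 0 0 0",
)

```text
time: 14.05
tool_pos: [0.6327, 0.1154, 0.3246]
tcp_rot: [-2.228, -2.214, -0.002]
wrist_force: [-2.1, 5.3, 4.3]
width: 0.127
grip_force: 30.7
```

```bash
python3 spk.py s6; python3 - <<'E'
from h import *
p=np.load('s6.npz')['p']; q=np.load('s5.npz')['p']
cv2.imwrite('pics/s56.png',np.hstack([cv2.resize(x[185:265,335:395],(400,533)) for x in (q,p)]))
E
```

```text
14.05 [0.63267063 0.11536052 0.32462829] [-2.10447408  5.29948713  4.30606229]
[(0.51, array([369.4, 216.7,  26.4,  36.4]))]
```

View pics/s56.png

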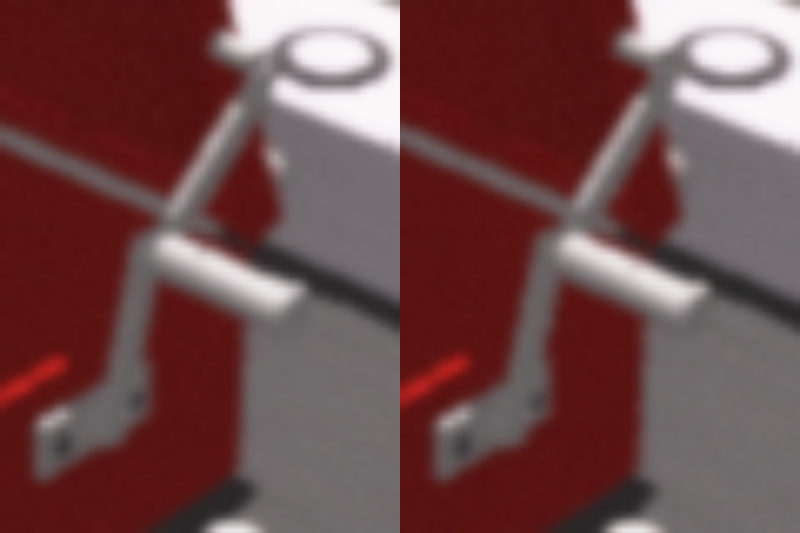

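Left and right frames: the knee ((150,240) / (555,240)) is still about 20° short of straight, so there's some mm of handle travel left. I'll continue with force checks.

Call:
carry_out(
  series="0.0012 0 0.0003 0; 0.0012 0 0.0003 0; 0 0 0 0",
)

```text
time: 14.52
tool_pos: [0.635, 0.1154, 0.3253]
tcp_rot: [-2.228, -2.214, -0.002]
wrist_force: [-3.0, 4.2, 2.9]
width: 0.132
grip_force: 30.7
```

Call:
carry_out(
  series="0.0012 0 0.0003 0; 0.0012 0 0.0003 0; 0 0 0 0",
)

```text
time: 14.9
tool_pos: [0.6377, 0.1154, 0.3258]
tcp_rot: [-2.228, -2.215, -0.003]
wrist_force: [-1.9, 4.7, 3.4]
width: 0.126
grip_force: 30.9
```

Call:
carry_out(
  series="0.0012 0 0.0003 0; 0 0 0 0",
)

```text
time: 15.15
tool_pos: [0.6388, 0.1154, 0.326]
tcp_rot: [-2.228, -2.215, -0.003]
wrist_force: [-2.4, 5.1, 3.6]
width: 0.125
grip_force: 30.9
```

Call:
carry_out(
  series="0.0012 0 0.0003 0; 0 0 0 0",
)

```text
time: 15.4
tool_pos: [0.64, 0.1154, 0.3263]
tcp_rot: [-2.228, -2.215, -0.003]
wrist_force: [-1.1, 5.3, 3.1]
width: 0.123
grip_force: 30.9
```

```bash
python3 spk.py s7
```

```text
15.4 [0.63997849 0.11539092 0.3263349 ] [-1.12027728  5.2653911   3.07655825]
[(0.68, array([371.4, 218.4,  28.5,  35.9])), (0.43, array([331. , 173.4,  89.3, 100.9]))]
```

```bash
cat > pin.py <<'E'
from h import *
import sys
C=cam('side')
def pin(d):
    P=cloud('side',d,C); b=P-[.599,.1138,0]
    m=(b[...,1]<-.155)&(b[...,1]>-.215)&(b[...,2]>.06)&(b[...,2]<.2)&(abs(b[...,0])<.1)
    q=b[m]; return m.sum(),np.median(q,0).round(4) if m.any() else None
if __name__=='__main__':
    for s in sys.argv[1:]: print(s,*pin(np.load(s+'.npz')['d']))
E
python3 pin.py s5 s6 s7; python3 - <<'E'
from pin import *
for s in ['side0','side1','side2']:
    P=np.load(s+'.npz')['P']; b=P-[.599,.1138,0]
    m=(b[...,1]<-.155)&(b[...,1]>-.215)&(b[...,2]>.06)&(b[...,2]<.2)&(abs(b[...,0])<.1)
    print(s,m.sum(),np.median(b[m],0).round(4))
# model: pin for given xf, theta
for xf in (-5,0,5,8):
  for t in (0,.97,1.08,1.18,1.2,1.22):
    T=np.array([95-100.5*np.cos(t+.0997),100+100.5*np.sin(t+.0997)]);F=np.array([xf,70.])
    v=T-F;L=np.hypot(*v)
    if L<144: 
        n=np.array([-v[1],v[0]])/L; print(xf,t,((T+F)/2+n*np.sqrt(72**2-L*L/4)).round(1))
E
```

```text
s5 163 [ 0.0163 -0.1889  0.1435]
s6 164 [ 0.0179 -0.1889  0.143 ]
s7 162 [ 0.0225 -0.1887  0.1411]
side0 168 [-0.0666 -0.1895  0.1025]
side1 168 [-0.0125 -0.1885  0.1447]
side2 169 [-0.0008 -0.1894  0.1454]
-5 0 [-74.2  90. ]
-5 0.97 [ -8.5 141.9]
-5 1.08 [  6.8 141. ]
0 0 [-71.1  81.4]
0 0.97 [ -8.2 141.5]
0 1.08 [  6.  141.7]
0 1.18 [ 24.1 137.9]
0 1.2 [ 32.4 134.3]
5 0 [-66.9  73.3]
5 0.97 [ -7.6 140.9]
5 1.08 [  5.8 142. ]
5 1.18 [ 21.  140.2]
5 1.2 [ 25.  139.2]
5 1.22 [ 29.9 137.5]
8 0 [-64.   68.7]
8 0.97 [ -7.2 140.4]
8 1.08 [  5.8 142. ]
8 1.18 [ 20. 141.]
8 1.2 [ 23.5 140.3]
8 1.22 [ 27.4 139.3]
```

The circle fit of the pin gives a foot at x≈+3 mm, so the stay goes taut at about 1.22 rad. About 5 mm of handle travel remains.

Call:
carry_out(
  series="0.0012 0 0.0003 0; 0.0012 0 0.0003 0; 0 0 0 0",
)

```text
time: 15.88
tool_pos: [0.6423, 0.1154, 0.3269]
tcp_rot: [-2.228, -2.214, -0.003]
wrist_force: [-1.6, 5.4, 2.0]
width: 0.125
grip_force: 30.9
```

Call:
carry_out(
  series="0.0012 0 0.0003 0; 0 0 0 0",
)

```text
time: 16.12
tool_pos: [0.6435, 0.1154, 0.3272]
tcp_rot: [-2.228, -2.214, -0.002]
wrist_force: [-1.9, 5.0, 3.8]
width: 0.127
grip_force: 30.9
```

Call:
carry_out(
  series="0.0012 0 0.0002 0; 0 0 0 0; 0 0 0 0",
)

```text
time: 16.5
tool_pos: [0.6449, 0.1154, 0.3273]
tcp_rot: [-2.228, -2.215, -0.003]
wrist_force: [-1.0, 4.7, 1.7]
width: 0.125
grip_force: 31.0
```

```bash
python3 spk.py s8; python3 pin.py s8
```

```text
16.5 [0.64485604 0.11542224 0.32725538] [-0.97421471  4.73745384  1.68115027]
[(0.79, array([371.2, 217.6,  29.9,  35. ])), (0.63, array([366.9, 224.4,  37. ,  55.3]))]
s8 162 [ 0.0261 -0.1884  0.1402]
```

Call:
carry_out(
  series="0.0012 0 0.0003 0; 0 0 0 0",
)

```text
time: 16.85
tool_pos: [0.6461, 0.1154, 0.3275]
tcp_rot: [-2.228, -2.215, -0.003]
wrist_force: [-1.2, 5.0, 2.4]
width: 0.126
grip_force: 31.0
```

Call:
carry_out(
  series="0.0012 0 0.0002 0; 0 0 0 0",
)

```text
time: 17.1
tool_pos: [0.6473, 0.1154, 0.3278]
tcp_rot: [-2.228, -2.215, -0.003]
wrist_force: [-0.7, 3.5, 2.2]
width: 0.124
grip_force: 31.0
```

Call:
carry_out(
  series="0.0012 0 0.0003 0; 0 0 0 0; 0 0 0 0",
)

```text
time: 17.48
tool_pos: [0.6484, 0.1154, 0.328]
tcp_rot: [-2.228, -2.214, -0.003]
wrist_force: [-1.3, 4.7, 1.5]
width: 0.122
grip_force: 31.0
```

```bash
python3 spk.py s9; python3 pin.py s9
```

```text
17.475 [0.64840382 0.11543213 0.32798676] [-1.27375622  4.69330204  1.47291172]
[(0.86, array([372.4, 216.4,  27.9,  38.1]))]
s9 157 [ 0.0292 -0.1887  0.139 ]
```

Call:
carry_out(
  series="0.0012 0 0.0002 0; 0 0 0 0; 0 0 0 0",
)

```text
time: 17.95
tool_pos: [0.6496, 0.1154, 0.3282]
tcp_rot: [-2.228, -2.214, -0.003]
wrist_force: [-0.9, 4.4, 2.8]
width: 0.125
grip_force: 31.0
```

Call:
carry_out(
  series="0.0012 0 0.0002 0; 0 0 0 0; 0 0 0 0",
)

```text
time: 18.32
tool_pos: [0.6508, 0.1154, 0.3285]
tcp_rot: [-2.228, -2.215, -0.003]
wrist_force: [-1.1, 4.9, 2.5]
width: 0.126
grip_force: 31.0
```

```bash
python3 spk.py s10; python3 pin.py s10
```

```text
18.325 [0.65077671 0.11544473 0.32849583] [-1.1328869   4.87450163  2.46236219]
[(0.86, array([371.3, 216.1,  27.6,  37.9]))]
s10 156 [ 0.0305 -0.1887  0.138 ]
```

Call:
carry_out(
  series="0.0012 0 0.0002 0; 0 0 0 0; 0 0 0 0",
)

```text
time: 18.8
tool_pos: [0.6522, 0.1155, 0.3286]
tcp_rot: [2.228, 2.215, 0.003]
wrist_force: [-0.3, 4.9, 0.9]
width: 0.122
grip_force: 31.1
```

Call:
carry_out(
  series="0.0012 0 0.0002 0; 0 0 0 0; 0 0 0 0",
)

```text
time: 19.18
tool_pos: [0.6535, 0.1154, 0.3288]
tcp_rot: [2.228, 2.215, 0.003]
wrist_force: [-0.1, 6.3, 2.2]
width: 0.125
grip_force: 31.1
```

Call:
carry_out(
  series="0.0012 0 0.0002 0; 0 0 0 0; 0 0 0 0",
)

```text
time: 19.55
tool_pos: [0.6548, 0.1155, 0.329]
tcp_rot: [2.228, 2.214, 0.004]
wrist_force: [0.3, 4.5, 1.7]
width: 0.126
grip_force: 31.1
```

```bash
python3 spk.py s11; python3 pin.py s11
```

```text
19.55 [0.6547706  0.11547292 0.32902128] [0.28278235 4.51538621 1.66491952]
[(0.49, array([374. , 215.4,  31.4,  41.6]))]
s11 159 [ 0.0355 -0.1894  0.1354]
```

Call:
carry_out(
  series="0.0012 0 0.0002 0; 0 0 0 0; 0 0 0 0",
)

```text
time: 20.02
tool_pos: [0.6551, 0.1155, 0.329]
tcp_rot: [-2.227, -2.214, -0.001]
wrist_force: [-3.1, 4.3, 3.0]
width: 0.125
grip_force: 31.1
```

```bash
python3 spk.py s12; python3 pin.py s12
python3 - <<'E'
from pin import *
from scipy.optimize import least_squares
a=np.array([(-66.6,102.5),(-12.5,144.7),(-.8,145.4),(16.3,143.5),(17.9,143),(22.5,141.1),(26.1,140.2),(29.2,139),(30.5,138),(35.5,135.4)])
s=least_squares(lambda c:np.hypot(*(a-c).T)-72,[0,70]);print(s.x,s.fun.round(1))
C=cam('scene');p,d=eyes.read_camera('scene');np.savez('sc12.npz',p=p,d=d)
# lid angle from side cloud: red lid points plane
P=cloud('side',np.load('s12.npz')['d']);pp=np.load('s12.npz')['p'].astype(int)
m=(pp[...,2]>60)&(pp[...,1]<60)&(P[...,2]>.14)&(P[...,0]>.55)&(P[...,0]<.8)&(P[...,1]>0)&(P[...,1]<.24)
q=P[m];c=np.median(q,0);n=np.linalg.svd(q-q.mean(0),full_matrices=False)[2][2];print(m.sum(),c,n,np.arctan2(abs(n[0]),abs(n[2])))
E
```

```text
20.025 [0.65508682 0.1154555  0.32904358] [-3.12074285  4.26814293  2.97602835]
[(0.68, array([378.3, 215.4,  27.8,  37. ]))]
s12 155 [ 0.047  -0.1879  0.1274]
[-0.90564804 73.40770967] [-0.2  0.2 -0.   0.2  0.1 -0.4  0.   0.2 -0.2 -0.1]
3319 [0.68633034 0.11759272 0.21878599] [0.96788513 0.01577749 0.25089726] 1.3171570049144234
```

The pin jumped to x≈47 and the force stepped up, which is the knee snapping over. I'll lower slightly until the stay carries the lid.

Call:
carry_out(
  series="0 0 0 0; -0.0012 0 -0.0002 0; -0.0012 0 -0.0003 0; 0 0 0 0",
)

```text
time: 20.68
tool_pos: [0.6527, 0.1154, 0.3286]
tcp_rot: [-2.227, -2.214, -0.001]
wrist_force: [-2.5, 5.4, 2.1]
width: 0.124
grip_force: 31.1
```

```bash
python3 spk.py s13; python3 pin.py s13
```

```text
20.675 [0.65270549 0.11543378 0.32863091] [-2.54702989  5.44558584  2.14960059]
[(0.71, array([377.1, 218.2,  27.1,  43.5]))]
s13 159 [ 0.0481 -0.1899  0.126 ]
```

Call:
carry_out(
  series="-0.0012 0 -0.0002 0; -0.0012 0 -0.0003 0; 0 0 0 0",
)

```text
time: 21.15
tool_pos: [0.6504, 0.1154, 0.3282]
tcp_rot: [-2.228, -2.214, -0.002]
wrist_force: [-2.9, 5.0, 1.8]
width: 0.12
grip_force: 31.1
```

Call:
carry_out(
  series="-0.0012 0 -0.0003 0; -0.0012 0 -0.0003 0; 0 0 0 0",
)

```text
time: 21.52
tool_pos: [0.6486, 0.1154, 0.3278]
tcp_rot: [2.228, 2.215, 0.004]
wrist_force: [-0.7, 5.9, 2.3]
width: 0.12
grip_force: 31.1
```

Call:
carry_out(
  series="-0.0012 0 -0.0003 0; 0 0 0 0; 0 0 0 0",
)

```text
time: 21.9
tool_pos: [0.6478, 0.1154, 0.3277]
tcp_rot: [2.227, 2.214, 0.005]
wrist_force: [0.1, 4.7, 2.3]
width: 0.127
grip_force: 31.1
```

```bash
python3 spk.py s14; python3 pin.py s14
```

```text
21.9 [0.64778    0.11544235 0.32771433] [0.13602673 4.69259118 2.28748605]
[]
s14 155 [ 0.0499 -0.1882  0.1246]
```

Call:
carry_out(
  series="0 0 0 0; 0 0 0 0; 0 0 0 0; 0 0 0 0",
  jaw=-0.25,
)

```text
time: 22.5
tool_pos: [0.647, 0.1143, 0.3257]
tcp_rot: [2.229, 2.214, -0.001]
wrist_force: [-0.3, 0.2, -0.2]
width: 0.378
grip_force: 0.0
```

```bash
python3 spk.py s15; python3 pin.py s15; cat > lidang.py <<'E'
from h import *
import sys
for s in sys.argv[1:]:
    z=np.load(s+'.npz');P=cloud('side',z['d']);pp=z['p'].astype(int)
    m=(pp[...,2]>60)&(pp[...,1]<60)&(P[...,2]>.14)&(P[...,0]>.5)&(P[...,0]<.8)&(P[...,1]>0)&(P[...,1]<.24)
    q=P[m];n=np.linalg.svd(q-q.mean(0),full_matrices=False)[2][2];print(s,m.sum(),q[:,2].max(),np.arctan2(abs(n[0]),abs(n[2])))
E
python3 lidang.py s5 s11 s12 s14 s15
```

```text
22.5 [0.64698911 0.11427023 0.32566792] [-0.27546455  0.15726204 -0.176011  ]
[(0.54, array([377.9, 217.8,  31. ,  38.9]))]
s15 149 [ 0.0495 -0.1897  0.125 ]
s5 2925 0.5076143311714713 1.1984129788746358
s11 3309 0.5126432285940603 1.3203870885764328
s12 3319 0.5124903888863532 1.3171570049144234
s14 3210 0.5124457525088231 1.2880730543491885
s15 3210 0.509196191975263 1.2856451782446792
```

Call:
carry_out(
  series="0 0 0.02 0; 0 0 0.04 0; 0 -0.03 0.04 0; 0 0 0 0",
)

```text
time: 23.1
tool_pos: [0.6487, 0.0832, 0.4332]
tcp_rot: [2.225, 2.207, 0.012]
wrist_force: [-0.6, 1.1, -0.4]
width: 0.374
grip_force: 0.0
```

```bash
python3 spk.py s16; python3 pin.py s16; python3 lidang.py s16
python3 - <<'E'
from h import *
p=np.load('s16.npz')['p']; cv2.imwrite('pics/s16b.png',cv2.resize(p[110:290,250:430],(600,600),interpolation=cv2.INTER_CUBIC))
E
```

```text
23.1 [0.64869012 0.08321775 0.43318418] [-0.61021631  1.11431911 -0.39777275]
[(0.73, array([312.9, 204.4, 126. , 169.7])), (0.54, array([377.3, 217.8,  27.2,  37.1]))]
s16 153 [ 0.0496 -0.1884  0.1247]
s16 3235 0.5930587606243234 1.300280893365393
```

View pics/s16b.png

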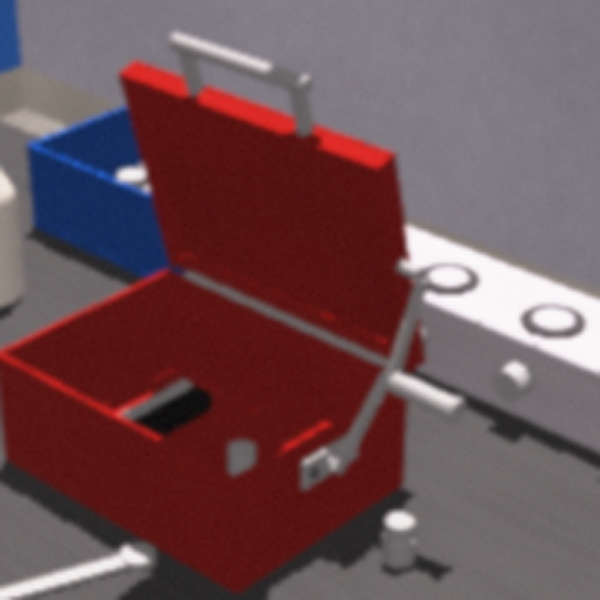

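The picture shows the lid held up by the stay with nobody touching it. The knee (393,380) is past the line from foot (340,458) to top (415,275), hingeward, and the pin points to (460,404). Next I'll locate the pin from both cameras, and check from depth whether the wrist camera has a solid body that could hit the lid.

```bash
python3 - <<'E'
from h import *
st=bot.read_state(); Tt=np.eye(4);Tt[:3,:3]=R.from_rotvec(st['tcp_rot']).as_matrix();Tt[:3,3]=st['tool_pos']
wc=cam('wrist')[2][:3,3]; print('cam',wc)
Cs=cam('scene');p,d=eyes.read_camera('scene');np.savez('sc16.npz',p=p,d=d);Ps=cloud('scene',d,Cs)
print([(round(r['score'],2),np.round(r['rect'],1)) for r in spot_in('scene','knee_pin')[:2]])
Pd=cloud('side',np.load('s16.npz')['d'])
for n,P in (('scene',Ps),('side',Pd)):
    k=np.linalg.norm(P-wc,axis=2)<.04; print(n,'near cam',k.sum(), proj(n,[wc]).round(0))
    q=(P.reshape(-1,3)-Tt[:3,3])@Tt[:3,:3]; q=q[(abs(q[:,0])<.2)&(abs(q[:,1])<.2)&(q[:,2]<-.03)&(q[:,2]>-.2)]
    for a in np.arange(-.2,-.03,.02):
        s=q[(q[:,2]>=a)&(q[:,2]<a+.02)]
        if len(s)>5: print(n,round(a,2),len(s),np.percentile(s[:,0],[3,97]).round(3),np.percentile(s[:,1],[3,97]).round(3))
    b=P-[.599,.1138,0]
    m=(b[...,1]<-.155)&(b[...,1]>-.215)&(b[...,2]>.06)&(b[...,2]<.2)&(abs(b[...,0])<.1)
    print('pin',m.sum(),np.median(P[m],0).round(4),np.percentile(P[m],[3,97],axis=0).round(4))
E
```

```text
cam [0.64560402 0.16812818 0.55611851]
[(0.6, array([468. , 183.7,  28.3,  44.3])), (0.52, array([313.2, 265.8,  27.7,  14.8]))]
scene near cam 0 [[423. 127.]]
scene -0.2 423 [-0.035  0.032] [-0.005  0.037]
scene -0.18 303 [-0.033  0.032] [-0.002  0.036]
scene -0.16 377 [-0.034  0.029] [-0.005  0.037]
scene -0.14 318 [-0.034  0.03 ] [0.002 0.038]
scene -0.12 124 [-0.033  0.016] [0.011 0.04 ]
scene -0.1 273 [-0.017  0.02 ] [0.007 0.066]
scene -0.08 145 [-0.015  0.014] [-0.018  0.065]
scene -0.06 147 [-0.014  0.012] [-0.045  0.056]
scene -0.04 56 [-0.011  0.012] [-0.041  0.048]
pin 127 [ 0.6564 -0.0697  0.1267] [[ 0.6463 -0.0948  0.1185]
 [ 0.6612 -0.0438  0.1322]]
side near cam 0 [[301.  23.]]
side -0.2 162 [-0.04  0.01] [-0.038  0.01 ]
side -0.18 365 [-0.038  0.014] [-0.036  0.016]
side -0.16 383 [-0.039  0.015] [-0.037  0.014]
side -0.14 365 [-0.04   0.014] [-0.038  0.014]
side -0.12 247 [-0.033  0.005] [-0.04   0.031]
side -0.1 454 [-0.022  0.006] [-0.066  0.058]
side -0.08 416 [-0.02  0.01] [-0.062  0.056]
side -0.06 341 [-0.018  0.008] [-0.054  0.05 ]
side -0.04 99 [-0.016  0.007] [-0.045  0.042]
pin 153 [ 0.6486 -0.0746  0.1247] [[ 0.6439 -0.0983  0.1145]
 [ 0.659  -0.0446  0.1303]]
```

No camera body; pin axis ≈ (0.652, -0.071, 0.122). I'll go above it.

Call:
carry_out(
  series="0.001 -0.04 0 0; 0.001 -0.04 0 0; 0.001 -0.04 0 0; 0 -0.039 0 0; 0 0 -0.05 0; 0 0 -0.05 0; 0 0 -0.05 0; 0 0 -0.03 0; 0 0 0 0; 0 0 0 0",
  jaw=-0.1,
)

```text
time: 24.55
tool_pos: [0.6504, -0.0741, 0.2465]
tcp_rot: [2.228, 2.214, 0.001]
wrist_force: [0.9, 0.5, -0.0]
width: 0.449
grip_force: 0.0
```

```bash
cat > wp.py <<'E'
from h import *
st=bot.read_state(); print(st['time'],st['tool_pos'].round(4),st['wrist_force'].round(1),R.from_rotvec(st['tcp_rot']).as_matrix().round(3)[0])
C=cam('wrist'); p,d=eyes.read_camera('wrist'); P=cloud('wrist',d,C); np.savez('wp.npz',p=p,P=P)
m=(P[...,1]<-.05)&(P[...,1]>-.09)&(P[...,2]>.07)&(P[...,2]<.16)&(P[...,0]>.5)&(P[...,0]<.7)
q=P[m]; print(m.sum())
for y in np.arange(-.09,-.05,.01):
    s=q[(q[:,1]>=y)&(q[:,1]<y+.01)]
    if len(s)>5: print(y.round(2),len(s),np.percentile(s[:,0],[2,50,98]).round(4),np.percentile(s[:,2],[5,50,95]).round(4))
E
python3 wp.py
```

```text
24.55 [ 0.6504 -0.0741  0.2465] [ 0.9  0.5 -0. ] [0.006 1.    0.001]
836
-0.09 312 [0.6444 0.652  0.6597] [0.1223 0.1275 0.1293]
-0.08 317 [0.6445 0.652  0.6596] [0.1226 0.1276 0.1293]
-0.07 151 [0.6446 0.65   0.6589] [0.1227 0.1275 0.1294]
-0.06 56 [0.644  0.6454 0.6461] [0.1208 0.1245 0.127 ]
```

Call:
carry_out(
  series="0.0016 -0.002 -0.04 0; 0 0 -0.04 0; 0 0 -0.03 0; 0 0 -0.02 0; 0 0 0 0; 0 0 0 0",
)

```text
time: 25.35
tool_pos: [0.6531, -0.0765, 0.1178]
tcp_rot: [2.227, 2.212, 0.003]
wrist_force: [0.0, -0.4, 0.3]
width: 0.451
grip_force: 0.0
```

Call:
carry_out(
  series="0 0 0 0; 0 0 0 0; 0 0 0 0; 0 0 0 0",
  jaw=-1,
  grip_force=30,
)

```text
time: 25.85
tool_pos: [0.6533, -0.0765, 0.1175]
tcp_rot: [2.226, 2.212, 0.004]
wrist_force: [3.5, 0.2, 5.8]
width: 0.176
grip_force: 29.8
```

```bash
cat > arc.py <<'E'
import numpy as np,sys
# args: centre-relative start angle deg, end, step
a,b,s=map(float,sys.argv[1:4]); n=int(round((b-a)/s)); t=np.radians(np.linspace(a,b,n+1))
c=np.round(72e-3*np.c_[np.cos(t),np.sin(t)],4); print(n,'; '.join('%.4f 0 %.4f 0'%tuple(x) for x in np.diff(c,axis=0)))
E
python3 arc.py 45.6 57.6 1.5; python3 arc.py 57.6 63.6 2;python3 arc.py 63.6 153.6 3
```

```text
8 -0.0014 0 0.0013 0; -0.0014 0 0.0013 0; -0.0014 0 0.0012 0; -0.0015 0 0.0012 0; -0.0015 0 0.0012 0; -0.0015 0 0.0011 0; -0.0015 0 0.0011 0; -0.0016 0 0.0010 0
3 -0.0022 0 0.0013 0; -0.0022 0 0.0012 0; -0.0022 0 0.0012 0
30 -0.0034 0 0.0016 0; -0.0035 0 0.0014 0; -0.0036 0 0.0012 0; -0.0036 0 0.0010 0; -0.0037 0 0.0009 0; -0.0037 0 0.0006 0; -0.0037 0 0.0005 0; -0.0038 0 0.0002 0; -0.0038 0 0.0001 0; -0.0037 0 -0.0001 0; -0.0038 0 -0.0004 0; -0.0037 0 -0.0005 0; -0.0037 0 -0.0007 0; -0.0037 0 -0.0010 0; -0.0036 0 -0.0011 0; -0.0035 0 -0.0013 0; -0.0035 0 -0.0014 0; -0.0034 0 -0.0017 0; -0.0033 0 -0.0018 0; -0.0031 0 -0.0020 0; -0.0031 0 -0.0022 0; -0.0030 0 -0.0023 0; -0.0028 0 -0.0025 0; -0.0027 0 -0.0026 0; -0.0026 0 -0.0028 0; -0.0024 0 -0.0029 0; -0.0023 0 -0.0030 0; -0.0021 0 -0.0031 0; -0.0019 0 -0.0033 0; -0.0018 0 -0.0033 0
```

Call:
carry_out(
  series="-0.0014 0 0.0013 0; -0.0014 0 0.0013 0; -0.0014 0 0.0012 0; 0 0 0 0",
)

```text
time: 26.35
tool_pos: [0.6496, -0.0767, 0.1201]
tcp_rot: [2.226, 2.211, 0.005]
wrist_force: [8.6, -0.1, -0.4]
width: 0.171
grip_force: 29.8
```

Call:
carry_out(
  series="-0.0015 0 0.0012 0; -0.0015 0 0.0012 0; -0.0015 0 0.0011 0; 0 0 0 0",
)

```text
time: 26.85
tool_pos: [0.6444, -0.0766, 0.1235]
tcp_rot: [2.227, 2.212, 0.003]
wrist_force: [7.7, 0.0, 1.0]
width: 0.174
grip_force: 30.5
```

Call:
carry_out(
  series="-0.0015 0 0.0011 0; -0.0016 0 0.0010 0; -0.0022 0 0.0013 0; 0 0 0 0",
)

```text
time: 27.35
tool_pos: [0.6384, -0.0766, 0.1267]
tcp_rot: [2.228, 2.213, 0.002]
wrist_force: [5.1, 0.6, 1.9]
width: 0.172
grip_force: 31.1
```

Call:
carry_out(
  series="-0.0022 0 0.0012 0; -0.0022 0 0.0012 0; -0.0034 0 0.0016 0; 0 0 0 0",
)

```text
time: 27.85
tool_pos: [0.6296, -0.0766, 0.1303]
tcp_rot: [2.229, 2.214, -0.001]
wrist_force: [4.8, -1.5, 0.8]
width: 0.171
grip_force: 31.5
```

Call:
carry_out(
  series="-0.0035 0 0.0014 0; -0.0036 0 0.0012 0; -0.0036 0 0.0010 0; -0.0037 0 0.0009 0; -0.0037 0 0.0006 0; 0 0 0 0",
)

```text
time: 28.6
tool_pos: [0.6105, -0.0765, 0.1351]
tcp_rot: [-2.228, -2.213, 0.003]
wrist_force: [-0.0, -3.1, -1.8]
width: 0.174
grip_force: 31.4
```

Call:
carry_out(
  series="-0.0037 0 0.0005 0; -0.0038 0 0.0002 0; -0.0038 0 0.0001 0; -0.0037 0 -0.0001 0; 0 0 0 0",
)

```text
time: 29.22
tool_pos: [0.5956, -0.0765, 0.136]
tcp_rot: [-2.228, -2.213, 0.002]
wrist_force: [-1.3, -4.8, -1.8]
width: 0.174
grip_force: 31.0
```

```bash
python3 spk.py s20; python3 lidang.py s20
```

```text
29.225 [ 0.5955528  -0.07654515  0.1360485 ] [-1.32312497 -4.77070369 -1.78623093]
[]
s20 1846 0.2757829615229591 0.9464443345685227
```

Call:
carry_out(
  series="-0.0038 0 -0.0004 0; -0.0037 0 -0.0005 0; -0.0037 0 -0.0007 0; -0.0037 0 -0.0010 0; -0.0036 0 -0.0011 0; 0 0 0 0",
)

```text
time: 30.08
tool_pos: [0.5764, -0.0765, 0.132]
tcp_rot: [-2.227, -2.213, 0.004]
wrist_force: [-3.9, -4.8, -2.2]
width: 0.174
grip_force: 30.6
```

Call:
carry_out(
  series="-0.0035 0 -0.0013 0; -0.0035 0 -0.0014 0; -0.0034 0 -0.0017 0; -0.0033 0 -0.0018 0; 0 0 0 0",
)

```text
time: 30.7
tool_pos: [0.5619, -0.0765, 0.125]
tcp_rot: [-2.226, -2.212, 0.006]
wrist_force: [-4.2, -6.1, -3.8]
width: 0.177
grip_force: 30.1
```

Call:
carry_out(
  series="-0.0031 0 -0.0020 0; -0.0031 0 -0.0022 0; -0.0030 0 -0.0023 0; 0 0 0 0",
)

```text
time: 31.2
tool_pos: [0.5522, -0.0764, 0.1178]
tcp_rot: [-2.225, -2.211, 0.007]
wrist_force: [-4.4, -5.4, -7.0]
width: 0.174
grip_force: 29.6
```

```bash
python3 spk.py s21; python3 lidang.py s21
```

```text
31.2 [ 0.55215809 -0.07636146  0.11779294] [-4.41104441 -5.44029367 -6.97498439]
[(0.4, array([358.8, 250.1,  13.1,   5.5]))]
s21 1204 0.20319649200874956 0.3876634782956782
```

Call:
carry_out(
  series="-0.0028 0 -0.0025 0; -0.0027 0 -0.0026 0; -0.0026 0 -0.0028 0; 0 0 0 0",
)

```text
time: 31.8
tool_pos: [0.5443, -0.0762, 0.1096]
tcp_rot: [-2.226, -2.211, 0.006]
wrist_force: [-2.0, -5.6, -9.4]
width: 0.173
grip_force: 29.4
```

Call:
carry_out(
  series="-0.0024 0 -0.0029 0; -0.0023 0 -0.0030 0; 0 0 0 0",
)

```text
time: 32.17
tool_pos: [0.5396, -0.076, 0.1035]
tcp_rot: [-2.226, -2.211, 0.005]
wrist_force: [-1.8, -5.0, -11.0]
width: 0.172
grip_force: 29.4
```

```bash
cat > lz.py <<'E'
from h import *
import sys
P=cloud('side',np.load(sys.argv[1]+'.npz')['d'])
m=(P[...,0]>.5)&(P[...,0]<.7)&(P[...,1]>.02)&(P[...,1]<.23)&(P[...,2]>.105)&(P[...,2]<.25)
q=P[m]; q=q[abs(q[:,2]-np.median(q[:,2]))<.08]; a=np.polyfit(q[:,0],q[:,2],1); print('slope',a,'z at .51',np.polyval(a,.51))
E
python3 spk.py s22; python3 lz.py s22; python3 - <<'E'
from h import *
np.savez('x.npz',d=0)
P=np.load('side0.npz')['P'];m=(P[...,0]>.5)&(P[...,0]<.7)&(P[...,1]>.02)&(P[...,1]<.23)&(P[...,2]>.105)&(P[...,2]<.25)
print(np.polyfit(P[m][:,0],P[m][:,2],1))
E
```

```text
32.175 [ 0.53964324 -0.07603728  0.10352567] [ -1.83216781  -4.95401411 -10.95132742]
[]
slope [-0.11492748  0.20371157] z at .51 0.1450985524452619
[0.01548184 0.11155371]
```

Call:
carry_out(
  series="-0.0021 0 -0.0031 0; -0.0010 0 -0.0016 0; 0 0 0 0",
)

```text
time: 32.65
tool_pos: [0.537, -0.076, 0.0993]
tcp_rot: [-2.226, -2.211, 0.005]
wrist_force: [-1.0, -5.3, -12.7]
width: 0.175
grip_force: 29.3
```

Call:
carry_out(
  series="-0.0010 0 -0.0016 0; -0.0009 0 -0.0016 0; 0 0 0 0",
)

```text
time: 33.02
tool_pos: [0.5363, -0.0762, 0.0974]
tcp_rot: [-2.227, -2.213, 0.002]
wrist_force: [-2.7, -4.2, -9.4]
width: 0.174
grip_force: 29.4
```

```bash
python3 spk.py s23; python3 lz.py s23
```

```text
33.025 [ 0.53630251 -0.07617014  0.0974233 ] [-2.73592242 -4.15409744 -9.3577    ]
[(0.55, array([354.4, 262.8,  11.6,   8.1]))]
slope [0.01703407 0.11073145] z at .51 0.11941882215919644
```

Call:
carry_out(
  series="-0.0004 0 -0.0012 0; 0 0 0 0; 0 0 0 0",
)

```text
time: 33.5
tool_pos: [0.5364, -0.0763, 0.097]
tcp_rot: [-2.228, -2.214, 0.001]
wrist_force: [-4.5, -5.7, -8.4]
width: 0.175
grip_force: 29.7
```

Call:
carry_out(
  series="-0.0004 0 -0.001 0; 0 0 0 0; 0 0 0 0",
)

```text
time: 33.88
tool_pos: [0.5366, -0.0764, 0.0967]
tcp_rot: [-2.228, -2.214, 0.0]
wrist_force: [-4.4, -5.1, -5.0]
width: 0.171
grip_force: 30.0
```

Call:
carry_out(
  series="-0.0008 0 -0.0012 0; 0 0 0 0; 0 0 0 0",
)

```text
time: 34.25
tool_pos: [0.5367, -0.0765, 0.0963]
tcp_rot: [2.227, 2.213, 0.001]
wrist_force: [-3.8, -5.3, -1.6]
width: 0.179
grip_force: 30.3
```

```bash
python3 spk.py s24; python3 lz.py s24
```

```text
34.25 [ 0.53666103 -0.07654889  0.09633308] [-3.76089177 -5.32726395 -1.64330974]
[(0.53, array([308.4, 235.8, 123.2, 106.1])), (0.48, array([352.4, 262. ,  12. ,   3.6]))]
slope [0.01644159 0.11110059] z at .51 0.11948579835920138
```

Lid seated and unloaded. I'll let go and rise; the opening is kept moderate.

Call:
carry_out(
  series="0 0 0 0; 0 0 0 0; 0 0 0 0; 0 0 0 0",
  jaw=-0.1,
)

```text
time: 34.85
tool_pos: [0.5364, -0.0762, 0.0952]
tcp_rot: [2.228, 2.214, 0.001]
wrist_force: [0.5, 0.1, 0.5]
width: 0.449
grip_force: 0.0
```

Call:
carry_out(
  series="0 0 0.01 0; 0 0 0.03 0; 0 0 0.05 0; 0 0 0.05 0; 0 0 0.05 0; -0.02 0 0.03 0; 0 0 0 0; 0 0 0 0; 0 0 0 0",
)

```text
time: 35.98
tool_pos: [0.5153, -0.0762, 0.3129]
tcp_rot: [-2.227, -2.212, 0.003]
wrist_force: [-0.4, -0.2, -0.1]
width: 0.451
grip_force: 0.0
```

```bash
python3 spk.py s25; python3 lz.py s25; python3 pin.py s25; python3 - <<'E'
from h import *
p=np.load('s25.npz')['p']; cv2.imwrite('pics/s25b.png',cv2.resize(p[150:330,210:450],(800,600),interpolation=cv2.INTER_CUBIC))
E
```

```text
35.975 [ 0.51532189 -0.07620466  0.31290369] [-0.42317198 -0.23319163 -0.14519648]
[(0.76, array([344.6, 250.8,  27.6,  29.6]))]
slope [0.01492133 0.11192806] z at .51 0.11953794345108538
s25 171 [-0.0673 -0.1887  0.1025]
```

View pics/s25b.png

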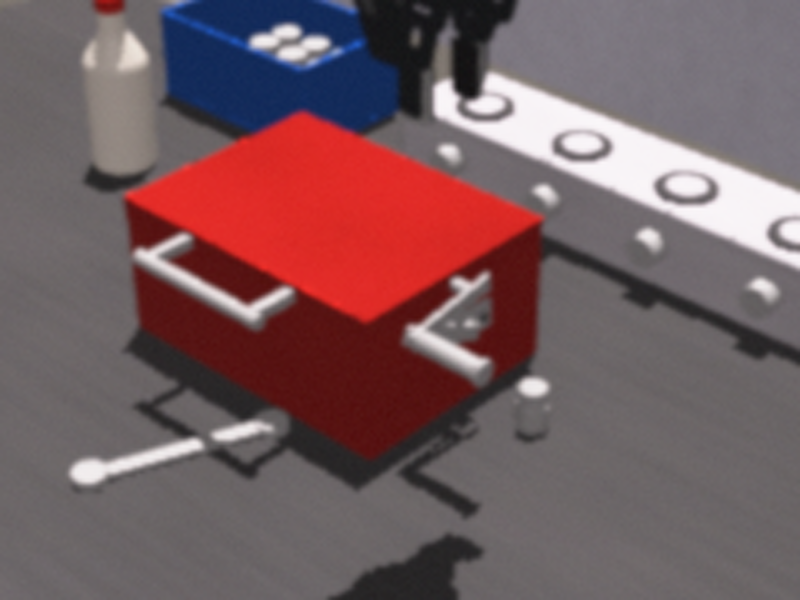

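The lid is fully shut, the stay is folded as it was at the start (pin at (450,355)), the socket (532,405) and spanner are where they were, and the gripper is clear above.

```bash
python3 -c "
from workcell import bot; print(bot.finish_job())"
```

```text
the job is handed in; nothing more can be done
None
```

The job is handed in: I raised the lid until the stay snapped over and held it alone, then drew the knee pin back, folded the stay and lowered the lid fully shut before letting go. It took about 36 s, wrist forces stayed low, and the socket, spanner and bottle look unmoved in the last picture (I did not re-check the other bystanders).

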